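# Unblock the paint mixer's drive socket and press the paddle beater home

### The job

The mixer's drive socket is blocked by a crumpled paper wad: drop the wad in the waste tub. Then take the flat paddle beater out of the drying rack, turn it until its cross splines mesh with the cross-shaped socket, push it fully home until its collar sits on the spindle, and keep holding it pressed down there: a spring in the socket pushes it out again if you let go, so finish while gripping and pressing it. Leave the mixer's other tool (the round whisk) standing in the rack and do not disturb the paint jars.

Things in the scene. Friction and masses are not known exactly. Their poses are not given: they have to be found in the camera images.
- wad: Crumpled white paper wad, rigid, about 42 mm across and 40 mm high, roughly a rounded block with faces square to its x and y axes, 15 g; lies on top of the mixer over the drive socket. Origin: centre of its underside, z up.
- bin: Open waste tub of grey plastic, fixed, 160 x 160 mm outside, 90 mm high, walls 5 mm, floor 5 mm. Origin: centre of its underside on the table; x and y along its sides.
- mixer: Motor head of a paint mixer lying on its back, fixed: white plastic housing 170 (its x) x 140 (its y) mm, flat top 80 mm above the table, with the steel spindle in the middle standing 4 mm proud. A black carrying handle stands out 28 mm from its +x side, 57 mm above the table at most. Origin: centre of its underside on the table.
- socket (a point): Centre of the mouth of the drive socket, on the upper face of the round steel spindle (48 mm diameter, 84 mm above the table), z up. A cross-shaped hole: two crossing slots along this frame's x and y, 8.4 mm wide, 30 mm long, 26 mm deep; it repeats every quarter turn. The spindle turns only stiffly (0.3 N m). Hidden by the wad at first.
- ejector (a joint): Travel in m of the spring-loaded ejector disc inside the socket: 0 at rest, when the disc lies 16 mm below the socket's mouth; grows as it is pressed down, about 0.010 when the beater is fully home. It pushes up with about 5 N at once, 7.5 N at 10 mm, more than the beater's weight.
- paddle: Steel paddle beater, upright, 105 mm long, 150 g. Origin: centre of the lower end, z up the stem. Cross splines 0-26 mm (two fins along x and y, 26.5 mm long, 6 mm thick, lower edges bevelled 3 mm), collar 38 mm wide at 26-32, stem 14 mm wide to 50, flat windowed blade 50-105, 46 wide along x, 12 thick along y (grip here). In the rack its lower end is 19 mm above the table; home, 26 mm below the socket's mouth.
- rack: Drying rack: fixed wooden block 190 (its x) x 80 (its y) x 45 mm high, two round 30 mm through holes at x = -50 and +50 mm; the paddle stands loosely in one, the whisk in the other, collars resting on its top. Origin: centre of its underside.
- whisk: Round wire whisk, steel, 38 mm across, 101 mm long, 90 g, standing in the rack's other hole, same collar as the paddle but a smooth round lower end. Not to be used. Origin: centre of the lower end, 19 mm above the table.
- jar_tall: Closed glass paint jar, 68 mm diameter, 111 mm high, standing beyond the mixer. Origin: centre of its underside.
- jar_short: Closed glass paint jar, 76 mm diameter, 81 mm high, standing beyond the mixer. Origin: centre of its underside.
Things that resemble listed ones, but are neither listed nor needed, are in the scene too. There is more than one size of the wad; the job needs the middle-sized.

How it is judged:
By the outcome, as a careful person would: the job done as asked, in the order asked, and still so for the second after the job is handed in, while the arm keeps its last pose, push and grip.
It also fails if it takes over 51 s, if anything falls off the work surface, if the arm or the gripper's body presses on something with over 40 N, if the wrist force passes 120 N, or if a joint passes its speed limit or range.

### The arm

A 6-joint arm with a two-finger parallel gripper is mounted at the origin on the work surface. World frame = base frame: x ahead of the robot, y to its left, z up, the work surface at z = 0. Lengths are in m, angles in rad, forces in N, time in s.
With the tool pointing down it reaches from about 0.375 to 0.75 m from the base axis. Payload 9 kg.
Tool frame: the origin (TCP) lies on the centre line of the jaws, within the pads' length; the fingertips stand 11 mm ahead of it and the grasp point (between the pads) lies 8 mm behind it (manip.tip_extent is the distance from the TCP to the fingertips, in m); z points along the fingers, y is the line along which they close (so a half turn about z gives the same grasp; the last joint's range is limited). The gripper opens to 85 mm and grips with 20 to 120 N. Pads are 22 mm wide; open, the fingers measure 114 mm over their backs; the gripper's body (76 mm by 85 mm) begins 54 mm behind the grasp point. The pads swing forward as they close: fully open they stand 13 mm farther back than shut.
Start: joints at [1.041, 0.104, 0.097, 1.564, 0, 1.353], TCP at [0.184, 0.571, 0.242] pointing down, gripper open.
Joint ranges: [-2.99, 2.99], [-0.84, 1.86], [-1.1, 1.16], [-1.84, 2.11], [-1.51, 1.56], [-3.14, 3.14]. Speed limits (rad/s): [2.22, 2.22, 2.57, 3.14, 3.14, 3.14].

### API

Orientations are given as a unit quaternion [w, x, y, z].
In Python, from plant import readout, cams, workorder, manip gives the robot as it stands. The module is installed in compiled form; this text tells all that it offers.
- The arm moves only by the tool servo_tool, never from a script. Its argument "motion" is a list of rows, each an object of numbers: "x", "y", "z": the shift along the tool's x, y, z in m; "roll": the turn about the tool's z in degrees; "hand": the opening, from -1 (shut) to 1 (fully open). In form: [{"x": .., "y": .., "z": .., "roll": .., "hand": ..}, ...]. A call has 1 to 5 rows; each row shifts and turns the commanded pose from where the row before left it, along the tool's axes as they then stand; what a row does not reach is not made up. A row lasts 1/8 s, in which the tool goes at most 62.5 mm and 10.7 degrees, less where a joint would pass 70% of its speed; a pose out of reach is approached as far as the arm can. A call with a gripper value outside its range is refused whole. The fingers move at their own pace and stop on an object; "grip_force" is the grip in N (left out, the last holds). Time passes only in rows, so rows that do not move let the fingers close. It gives the time, the measured TCP pose, the force, the opening and the grip force at its end, in the units of the state.
- readout.sense(): the state, without advancing time (a new reading comes with each control period).
- cams.get_image(name): name is "scene" or "top"; returns a dict with "image" (420x560x3 uint8, blue, green, red), "fx", "fy", "cx", "cy" (pixels), "R" (3x3) and "t" (3): a world point X has camera coordinates R X + t. Camera axes: x right, y down, z forward; pixel columns grow to the right and rows downward; lengths in m; the calibration is good to about 2 mm. A picture is of the moment at which its call begins. There is no depth.
- workorder.hand_in(): hands the job in; it is judged then, once.
The state is a dict: "time": time; "joint_positions": joint angles; "joint_vel": joint speeds; "joint_efforts": joint torques, N m; "position": TCP position; "eef_rot": TCP orientation; "ft_force": force on the tool from outside, world axes, zero at the start; "wrist_torque": the same for the moment, N m; "grip_width": finger opening in m; "finger_force": force on a finger pad.
Only numpy, scipy, OpenCV 4.12 (cv2) and the standard library are available. Lean on these libraries where they do the work, as an engineer would, in place of code of your own. Each camera call takes 0.05 s, during which the arm holds its last target. There are 200 camera calls.

## Working session

There is one attempt and no reset: what is moved stays moved. The work goes in short steps, Python scripts to look and compute and a tool call to move; the robot and the scene stay as the last step left them, time stands still between calls to the robot, and variables do not carry over. Pictures are saved under pics/ and viewed, at most 10 in all, crops included, and the job is handed in when it is done.

Besides the shell and the picture viewer there is one more tool, called after "Call:" as name(argument=value, ...) on one line, values as JSON. servo_tool: Moves the arm, as the interface text tells. Its arguments: {"type":"object","properties":{"motion":{"type":"array"},"grip_force":{"type":"number"}},"required":["motion"]}

```bash
mkdir -p pics; cat > h.py <<'E'
import numpy as np, cv2
from plant import readout, cams, workorder, manip
def snap(n,f):
    d=cams.get_image(n); cv2.imwrite('pics/'+f,d['image']); np.savez('pics/'+f+'.npz',**d); return d
def ray(d,u,v,z):
    R=np.array(d['R']);t=np.array(d['t']); c=-R.T@t
    w=R.T@np.array([(u-d['cx'])/d['fx'],(v-d['cy'])/d['fy'],1]); return c+w*(z-c[2])/w[2]
def proj(d,X):
    p=np.array(d['R'])@np.array(X)+np.array(d['t']); return p[0]/p[2]*d['fx']+d['cx'],p[1]/p[2]*d['fy']+d['cy']
E
python3 - <<'E'
from h import *
s=readout.sense();print(s)
for n in('top','scene'):
    d=snap(n,n+'0.png');print(n,d['fx'],-np.array(d['R']).T@d['t'],d['R'])
E
```

```text
{'time': 0.0, 'joint_positions': array([ 1.04125907e+00,  1.04696423e-01,  9.64483268e-02,  1.56391573e+00,
       -3.67337227e-06,  1.35309415e+00]), 'joint_vel': array([-0.0007973 , -0.00153604, -0.00058326,  0.00101206, -0.00059274,
       -0.00119239]), 'joint_efforts': array([ 6.17474016e-04, -5.56930876e+01,  5.03649330e+01,  1.69618166e-02,
       -3.32959917e-04,  5.55484107e-06]), 'position': array([0.18390437, 0.57077114, 0.24151249]), 'eef_rot': array([-2.47851124e-04,  1.55286539e-01,  9.87869234e-01, -6.37251766e-04]), 'ft_force': array([0.42402872, 0.67285842, 0.36246383]), 'wrist_torque': array([-0.02435463,  0.01750938, -0.04468461]), 'finger_force': 0.0, 'grip_width': 0.08594676341179132}
top 494.4489180100578 [ 0.54327964 -0.01794475  1.18778162] [[-0.01575    -0.99987324 -0.00233391]
 [-0.99874201  0.01584323 -0.04757503]
 [ 0.04760597  0.00158167 -0.99886494]]
scene 408.92532079829925 [ 1.05005191 -0.18533238  0.70036825] [[ 0.35647809  0.93429944  0.00281734]
 [ 0.72916021 -0.27632016 -0.62607711]
 [-0.58416501  0.22523706 -0.77975606]]
```

View pics/top0.png

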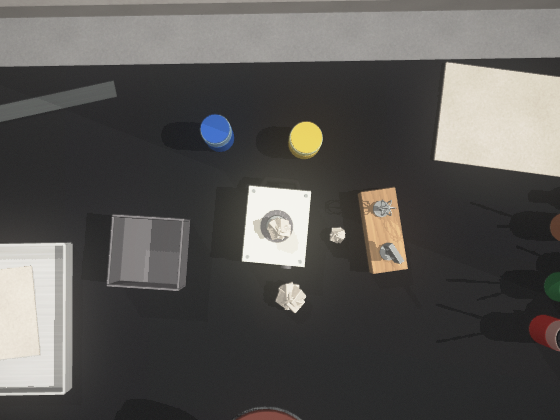

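View pics/scene0.png

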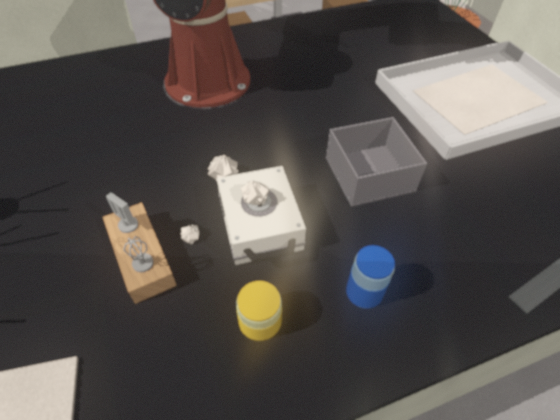

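```bash
python3 - <<'E'
from h import *
im=cv2.imread('pics/top0.png')
c=cv2.resize(im[180:280,240:420],None,fx=4.4,fy=4.4,interpolation=cv2.INTER_CUBIC);cv2.imwrite('pics/c1.png',c)
E
```

```text
(no output)
```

View pics/c1.png

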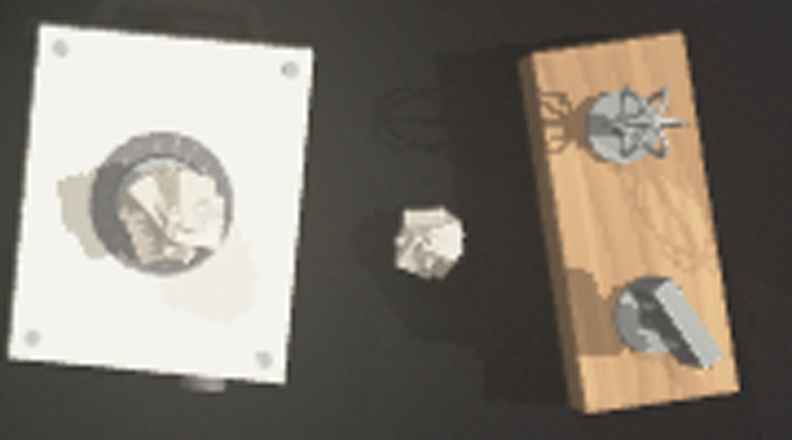

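```bash
python3 - <<'E'
from h import *
d=np.load('pics/top0.png.npz')
def P(l,z): 
    r=np.array([ray(d,240+(u-1.7)/4.4,180+(v-1.7)/4.4,z)[:2] for u,v in l]); return r
def yaw(a,b): return np.degrees(np.arctan2(*(b-a)[::-1]))
m=P([(40,25),(313,48),(286,383),(9,358)],.08);print('mixer',m.mean(0),yaw(m[3],m[0]),yaw(m[2],m[1]),yaw(m[1],m[0])-90)
print('spindle',P([(163,203)],.084))
print('wad',P([(172,212)],.115))
r=P([(533,53),(683,33),(740,388),(585,412)],.045);c=r.mean(0);print('rack',c,yaw(r[2],r[1]),yaw(r[3],r[0]),yaw(r[1],r[0]))
x=(r[0]+r[1]-r[2]-r[3]);x/=np.linalg.norm(x);print('holes',c+.05*x,c-.05*x)
print('collar',P([(650,315)],.051))
b=P([(652,285),(670,278),(722,355),(705,370)],.124);print('blade',b.mean(0),yaw(b[3],b[0]),yaw(b[2],b[1]))
def Q(l,z): return np.array([ray(d,u,v,z)[:2] for u,v in l])
print('bin',Q([(113,215),(189,219),(184,290),(108,286)],.09).mean(0))
from scipy.spatial.transform import Rotation as R
w,*v=readout.sense()['eef_rot'];print(R.from_quat([*v,w]).as_matrix(),manip.tip_extent)
E
```

```text
mixer [ 0.55243875 -0.03351057] -6.097232069913825 -5.72924655023211 -5.744170805167329
spindle [[ 0.55234107 -0.03396215]]
wad [[ 0.5475869  -0.03787188]]
rack [ 0.5394318  -0.28193478] 7.506365020066762 6.815738302356794 96.69552644803971
holes [ 0.58904195 -0.27570314] [ 0.48982165 -0.28816642]
collar [[ 0.49036055 -0.28695556]]
blade [ 0.49009594 -0.28770791] 30.618211253402748 32.708960329480156
bin [0.49785711 0.25083372]
[[-9.51776809e-01  3.06790691e-01 -6.14929710e-04]
 [ 3.06791194e-01  9.51776266e-01 -1.05034923e-03]
 [ 2.63038137e-04 -1.18835306e-03 -9.99999259e-01]] 0.011
```

Call:
servo_tool(motion=[{"x": -0.043,"y": -0.037,"z": 0.004,"roll": 0,"hand": 1},{"x": -0.043,"y": -0.037,"z": 0.004,"roll": 0,"hand": 1},{"x": -0.043,"y": -0.037,"z": 0.004,"roll": 0,"hand": 1},{"x": -0.043,"y": -0.037,"z": 0.004,"roll": 0,"hand": 1},{"x": -0.043,"y": -0.037,"z": 0.004,"roll": 0,"hand": 1}])

```text
time: 0.72
position: [0.3324, 0.3275, 0.2219]
eef_rot: [0.0, 0.155, 0.988, 0.0]
ft_force: [1.4, 0.7, 0.9]
grip_width: 0.0854
finger_force: 0.0
```

Call:
servo_tool(motion=[{"x": -0.043,"y": -0.037,"z": 0.004,"roll": 0,"hand": 1},{"x": -0.043,"y": -0.037,"z": 0.004,"roll": 0,"hand": 1},{"x": -0.043,"y": -0.037,"z": 0.004,"roll": 0,"hand": 1},{"x": -0.043,"y": -0.037,"z": 0.004,"roll": -6,"hand": 1},{"x": 0,"y": 0,"z": 0,"roll": -6,"hand": 1}])

```text
time: 1.35
position: [0.4514, 0.1322, 0.2054]
eef_rot: [-0.0, 0.052, 0.999, -0.0]
ft_force: [0.7, 0.3, 0.4]
grip_width: 0.0853
finger_force: 0.0
```

```bash
cat >> h.py <<'E'
from scipy.spatial.transform import Rotation as Ro
def go(x,y,z,yaw=None):
    s=readout.sense(); w,*v=s['eef_rot']; M=Ro.from_quat([*v,w]).as_matrix()
    yx=np.degrees(np.arctan2(M[1,0],M[0,0]))
    print('t',s['time'],'pos',s['position'],'yawx',yx,'grip',s['grip_width'],s['finger_force'],'q6',s['joint_positions'][5])
    print('tool delta',np.round(M.T@(np.array([x,y,z])-s['position']),4),'roll',None if yaw is None else (yx-yaw+90)%180-90)
E
python3 - <<'E'
from h import *
go(.548,-.036,.2,174)
E
```

```text
t 1.35 pos [0.45140013 0.13221683 0.20539708] yawx 174.03340825766966 grip 0.08533528815807327 0.0 q6 0.1102431917633992
tool delta [-0.1136 -0.1573  0.0054] roll 0.033408257669663044
```

Call:
servo_tool(motion=[{"x": -0.035,"y": -0.045,"z": 0.001,"roll": 0,"hand": 1},{"x": -0.035,"y": -0.045,"z": 0.001,"roll": 0,"hand": 1},{"x": -0.034,"y": -0.045,"z": 0.001,"roll": 0,"hand": 1},{"x": -0.01,"y": -0.022,"z": 0.02,"roll": 0,"hand": 1},{"x": 0,"y": 0,"z": 0.0,"roll": 0,"hand": 1}])

```text
time: 1.98
position: [0.5468, -0.0336, 0.1812]
eef_rot: [-0.002, 0.052, 0.999, 0.0]
ft_force: [-0.2, 0.5, 0.2]
grip_width: 0.0854
finger_force: 0.0
```

```bash
python3 - <<'E'
from h import *
go(.548,-.036,.1,174)
d=np.load('pics/scene0.png.npz');print(proj(d,(.548,-.036,.104)),proj(d,(.552,-.034,.084)))
d=snap('scene','s1.png');im=d['image']
u,v=map(int,proj(d,(.548,-.036,.104)))
c=cv2.resize(im[v-60:v+60,u-80:u+80],None,fx=4.5,fy=4.5,interpolation=cv2.INTER_CUBIC);cv2.imwrite('pics/c2.png',c);print(u,v)
E
```

```text
t 1.975 pos [ 0.54682014 -0.03360268  0.18115186] yawx 173.9892880664865 grip 0.08537396472727352 0.0 q6 -0.19529515347584622
tool delta [-0.0017 -0.0023  0.0811] roll -0.0107119335135053
(np.float64(255.22318584436186), np.float64(192.20109232597764)) (np.float64(257.22817426121827), np.float64(200.05505455793448))
255 192
```

View pics/c2.png

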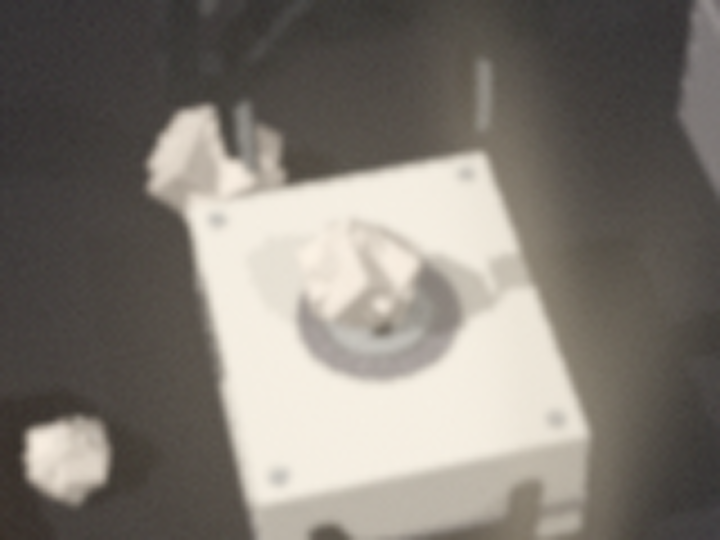

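Call:
servo_tool(motion=[{"x": -0.002,"y": -0.002,"z": 0.04,"roll": 0,"hand": 1},{"x": 0,"y": 0,"z": 0.038,"roll": 0,"hand": 0.6},{"x": 0,"y": 0,"z": 0,"roll": 0,"hand": -1},{"x": 0,"y": 0,"z": 0,"roll": 0,"hand": -1},{"x": 0,"y": 0,"z": 0,"roll": 0,"hand": -1}], grip_force=30)

```text
time: 2.65
position: [0.5505, -0.0346, 0.1076]
eef_rot: [0.002, 0.051, 0.999, -0.0]
ft_force: [0.2, 0.8, -0.3]
grip_width: 0.0531
finger_force: 31.4
```

Call:
servo_tool(motion=[{"x": 0,"y": 0,"z": 0,"roll": 0,"hand": -1},{"x": 0,"y": 0,"z": 0,"roll": 0,"hand": -1},{"x": 0,"y": 0,"z": 0,"roll": 0,"hand": -1},{"x": 0,"y": 0,"z": -0.03,"roll": 0,"hand": -1},{"x": 0,"y": 0,"z": -0.05,"roll": 0,"hand": -1}])

```text
time: 3.28
position: [0.5481, -0.0342, 0.1844]
eef_rot: [-0.002, 0.051, 0.999, 0.001]
ft_force: [1.6, -0.4, 0.3]
grip_width: 0.053
finger_force: 31.6
```

```bash
python3 - <<'E'
from h import *
go(.498,.251,.18)
E
```

```text
t 3.275 pos [ 0.54811926 -0.0342341   0.18442421] yawx 174.1296537889505 grip 0.05304983238650841 31.62368282675743 q6 -0.19819698586638415
tool delta [0.079  0.2786 0.0049] roll None
```

Call:
servo_tool(motion=[{"x": 0.01,"y": 0.035,"z": 0,"roll": 0,"hand": -1},{"x": 0.014,"y": 0.05,"z": 0,"roll": 0,"hand": -1},{"x": 0.015,"y": 0.053,"z": 0,"roll": 0,"hand": -1},{"x": 0.015,"y": 0.053,"z": 0,"roll": 0,"hand": -1},{"x": 0.015,"y": 0.053,"z": 0.01,"roll": 0,"hand": -1}])

```text
time: 3.9
position: [0.5057, 0.2169, 0.1761]
eef_rot: [0.001, 0.051, 0.999, 0.0]
ft_force: [0.2, 0.3, -0.0]
grip_width: 0.053
finger_force: 31.6
```

Call:
servo_tool(motion=[{"x": 0.01,"y": 0.035,"z": 0.03,"roll": 0,"hand": -1},{"x": 0,"y": 0,"z": 0.03,"roll": 0,"hand": -1},{"x": 0,"y": 0,"z": 0,"roll": 0,"hand": 1},{"x": 0,"y": 0,"z": 0,"roll": 0,"hand": 1},{"x": 0,"y": 0,"z": 0,"roll": 0,"hand": 1}])

```text
time: 4.53
position: [0.5005, 0.2508, 0.117]
eef_rot: [0.001, 0.052, 0.999, 0.0]
ft_force: [-0.0, 0.7, 0.2]
grip_width: 0.0853
finger_force: 0.0
```

```bash
python3 - <<'E'
from h import *
go(.552,-.034,.2)
d=snap('top','t2.png');im=d['image']
c=cv2.resize(im[195:305,95:315],None,fx=3.6,fy=3.6,interpolation=cv2.INTER_CUBIC);cv2.imwrite('pics/c3.png',c)
E
```

```text
t 4.525 pos [0.50046204 0.25075637 0.11703782] yawx 174.08190120831904 grip 0.08531642221926533 0.0 q6 0.3340874275709974
tool delta [-0.0808 -0.2779 -0.083 ] roll None
```

View pics/c3.png

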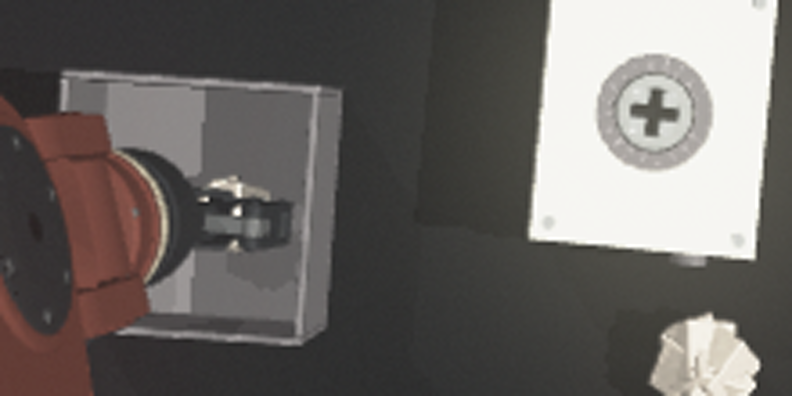

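```bash
python3 - <<'E'
from h import *
d=np.load('pics/t2.png.npz');im=d['image']
g=cv2.cvtColor(im,cv2.COLOR_BGR2GRAY)
c=cv2.resize(g[212:241,262:292],None,fx=20,fy=20,interpolation=cv2.INTER_CUBIC);cv2.imwrite('pics/c4.png',c)
# cross score: rectified patch at z=.084
def val(x,y):
    u,v=zip(*[proj(d,(a,b,.084)) for a,b in zip(x,y)]); return cv2.remap(g.astype('f4'),np.array(u,'f4')[None],np.array(v,'f4')[None],cv2.INTER_CUBIC)[0]
G=np.stack(np.meshgrid(np.arange(-.0175,.018,.001),np.arange(-.0175,.018,.001)),-1).reshape(-1,2)
X,Y=abs(G[:,0]),abs(G[:,1]);ins=((X<.0042)&(Y<.015))|((Y<.0042)&(X<.015))
best=[]
for a in range(-45,45,3):
    M=Ro.from_euler('z',a,degrees=True).as_matrix()[:2,:2];Q=G@M.T
    for cx in np.arange(.546,.558,.001):
        for cy in np.arange(-.040,-.028,.001):
            v=val(Q[:,0]+cx,Q[:,1]+cy);best.append((v[ins].mean()-v[~ins].mean(),a,cx,cy))
best.sort()
for b in best[:6]:print(b)
E
```

```text
Still running in the background as job /tmp/bash_jobs.1000/30fd8bdff93d (pid 721). You'll get a notice when it ends.
```

View pics/c4.png

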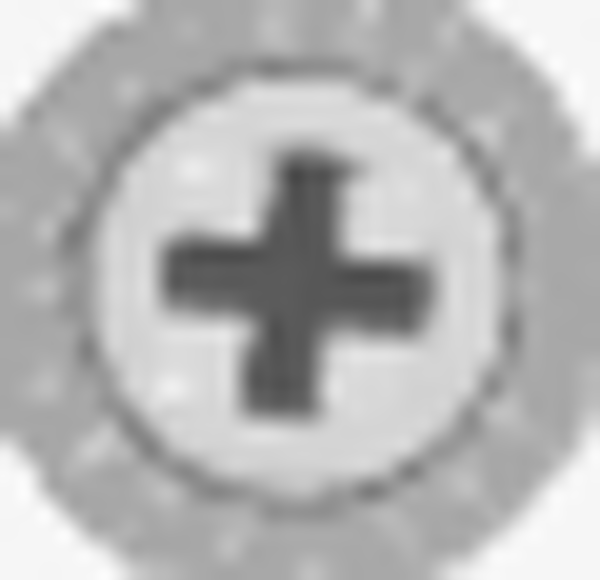

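Call:
servo_tool(motion=[{"x": 0,"y": 0,"z": -0.05,"roll": 0,"hand": 1},{"x": 0,"y": 0,"z": -0.05,"roll": 0,"hand": 1},{"x": -0.012,"y": -0.058,"z": 0,"roll": 0,"hand": 1},{"x": -0.012,"y": -0.058,"z": 0,"roll": 0,"hand": 1},{"x": -0.012,"y": -0.058,"z": 0,"roll": 0,"hand": 1}])

```text
time: 5.2
position: [0.5177, 0.0723, 0.2165]
eef_rot: [0.001, 0.051, 0.999, -0.0]
ft_force: [0.6, 0.5, -0.1]
grip_width: 0.0853
finger_force: 0.0
```

Call:
servo_tool(motion=[{"x": -0.01,"y": -0.059,"z": 0,"roll": 0,"hand": 0.6},{"x": 0,"y": -0.06,"z": 0,"roll": 0,"hand": 0.6},{"x": 0,"y": -0.06,"z": 0,"roll": 0,"hand": 0.6},{"x": 0,"y": -0.06,"z": 0,"roll": 0,"hand": 0.6},{"x": 0,"y": 0,"z": 0,"roll": 0,"hand": 0.6}])

```text
time: 5.82
position: [0.5023, -0.1687, 0.216]
eef_rot: [0.001, 0.054, 0.999, -0.001]
ft_force: [0.7, 0.6, 0.4]
grip_width: 0.0683
finger_force: 0.0
```

```bash
python3 - <<'E'
from h import *
go(.490,-.2875,.16,211.7)
E
```

```text
t 5.825 pos [ 0.5023064  -0.16870859  0.2159867 ] yawx 173.8020528439455 grip 0.0682561107270187 0.0 q6 -0.4626575816085231
tool delta [-0.0005 -0.1194  0.0561] roll -37.8979471560545
```

```bash
pkill -f "python3 -"; sleep 1; python3 - <<'E'
from h import *
d=np.load('pics/t2.png.npz');d={k:d[k] for k in d}
P=[ray(d,262+u/20-.48,212+v/20-.48,.084)[:2] for u,v in((162,277),(428,297),(310,158),(281,410))]
y=lambda a,b:np.degrees(np.arctan2(*(b-a)[::-1]))
print(np.mean(P,0),y(P[1],P[0])-90,y(P[3],P[2]))
E
```

```text
[ 0.5522583  -0.03312056] -5.200611726516627 -7.514676167399586
```

Call:
servo_tool(motion=[{"x": 0,"y": -0.04,"z": 0,"roll": 0,"hand": 0.6},{"x": 0,"y": -0.05,"z": 0,"roll": 0,"hand": 0.6},{"x": 0,"y": -0.029,"z": 0,"roll": -9,"hand": 0.6},{"x": 0,"y": 0,"z": 0,"roll": -10,"hand": 0.6},{"x": 0,"y": 0,"z": 0.02,"roll": -10,"hand": 0.6}])

```text
time: 6.45
position: [0.4916, -0.2836, 0.1973]
eef_rot: [0.001, -0.203, 0.979, -0.001]
ft_force: [0.2, 0.6, -0.1]
grip_width: 0.068
finger_force: 0.0
```

Call:
servo_tool(motion=[{"x": 0,"y": 0,"z": 0.02,"roll": -9,"hand": 0.6},{"x": 0,"y": 0,"z": 0,"roll": 0,"hand": 0.6}])

```text
time: 6.7
position: [0.4904, -0.2818, 0.1744]
eef_rot: [-0.0, -0.276, 0.961, 0.001]
ft_force: [-0.6, -0.1, 1.4]
grip_width: 0.0686
finger_force: 0.0
```

```bash
python3 - <<'E'
from h import *
go(.490,-.2875,.092,211.7)
d=snap('scene','s3.png');im=d['image']
u,v=map(int,proj(d,(.49,-.2875,.12)));print(u,v)
u=max(u,90);v=max(v,70)
cv2.imwrite('pics/c5.png',cv2.resize(im[v-70:v+70,u-90:u+90],None,fx=4.2,fy=4.2,interpolation=cv2.INTER_CUBIC))
E
```

```text
t 6.7 pos [ 0.49036597 -0.28184396  0.17444766] yawx -147.90023143419165 grip 0.06864329464670248 0.0 q6 -1.313236425996794
tool delta [ 0.0033 -0.0048  0.0824] roll 0.3997685658083583
116 200
```

View pics/c5.png

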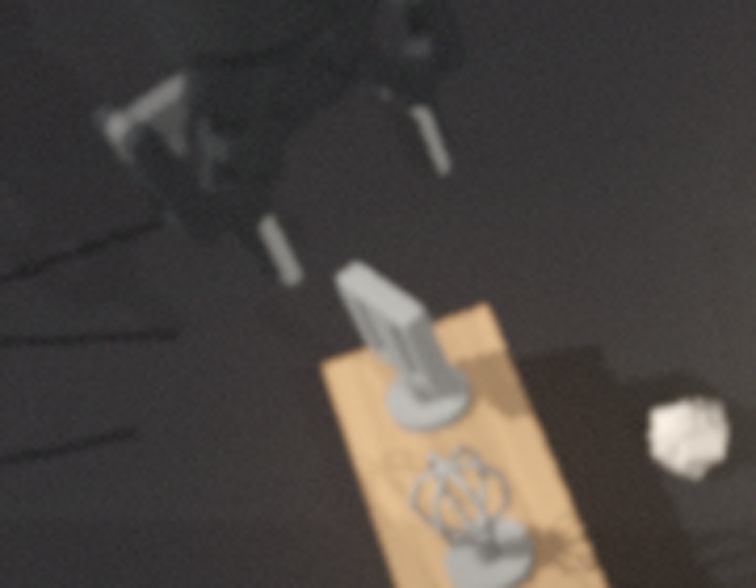

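Call:
servo_tool(motion=[{"x": 0.003,"y": -0.005,"z": 0.02,"roll": 0,"hand": 0.6},{"x": 0,"y": 0,"z": 0.045,"roll": 0,"hand": 0.6},{"x": 0,"y": 0,"z": 0.015,"roll": 0,"hand": 0.6},{"x": 0,"y": 0,"z": 0,"roll": 0,"hand": -1},{"x": 0,"y": 0,"z": 0,"roll": 0,"hand": -1}], grip_force=100)

```text
time: 7.38
position: [0.4915, -0.2894, 0.0969]
eef_rot: [0.001, -0.277, 0.961, -0.001]
ft_force: [-0.5, -0.7, 0.1]
grip_width: 0.0325
finger_force: 0.0
```

Call:
servo_tool(motion=[{"x": 0,"y": 0,"z": 0,"roll": 0,"hand": -1},{"x": 0,"y": 0,"z": 0,"roll": 0,"hand": -1},{"x": 0,"y": 0,"z": 0,"roll": 0,"hand": -1},{"x": 0,"y": 0,"z": 0,"roll": 0,"hand": -1}])

```text
time: 7.88
position: [0.4913, -0.2891, 0.0964]
eef_rot: [0.0, -0.277, 0.961, -0.001]
ft_force: [-1.9, 0.5, 6.8]
grip_width: 0.0109
finger_force: 98.2
```

```bash
python3 - <<'E'
from h import *
go(.490,-.2875,.22)
print(readout.sense()['ft_force'],readout.sense()['wrist_torque'])
E
```

```text
t 7.875 pos [ 0.49129291 -0.28908606  0.09641876] yawx -147.86365410563712 grip 0.01090978085961229 98.22397917509079 q6 -1.3221632101613718
tool delta [ 0.0002  0.0019 -0.1236] roll None
[-1.93418989  0.48458195  6.84165628] [0.29552797 0.24101317 0.04853567]
```

Call:
servo_tool(motion=[{"x": 0,"y": 0,"z": -0.03,"roll": 0,"hand": -1},{"x": 0,"y": 0,"z": -0.04,"roll": 0,"hand": -1},{"x": 0,"y": 0,"z": -0.04,"roll": 0,"hand": -1},{"x": 0,"y": 0,"z": -0.03,"roll": 9.5,"hand": -1},{"x": 0,"y": 0,"z": 0,"roll": 9.5,"hand": -1}])

```text
time: 8.5
position: [0.4918, -0.2896, 0.2383]
eef_rot: [0.001, -0.112, 0.994, -0.002]
ft_force: [0.6, 0.8, -2.8]
grip_width: 0.0106
finger_force: 97.6
```

Call:
servo_tool(motion=[{"x": 0,"y": 0,"z": 0,"roll": 9.5,"hand": -1},{"x": 0,"y": 0,"z": 0,"roll": 9.5,"hand": -1},{"x": -0.005,"y": 0.04,"z": 0,"roll": 0,"hand": -1},{"x": -0.007,"y": 0.05,"z": 0,"roll": 0,"hand": -1},{"x": -0.007,"y": 0.05,"z": 0,"roll": 0,"hand": -1}])

```text
time: 9.12
position: [0.5241, -0.1502, 0.2352]
eef_rot: [0.0, 0.052, 0.999, 0.0]
ft_force: [0.4, -0.7, -2.0]
grip_width: 0.0109
finger_force: 97.8
```

Call:
servo_tool(motion=[{"x": -0.007,"y": 0.05,"z": 0,"roll": 0,"hand": -1},{"x": -0.007,"y": 0.05,"z": 0,"roll": 0,"hand": -1},{"x": -0.001,"y": 0.02,"z": 0,"roll": 0,"hand": -1},{"x": 0,"y": 0,"z": 0.03,"roll": 0,"hand": -1},{"x": 0,"y": 0,"z": 0,"roll": 0,"hand": -1}])

```text
time: 9.75
position: [0.5499, -0.0334, 0.2031]
eef_rot: [-0.002, 0.051, 0.999, 0.0]
ft_force: [1.0, 0.8, -1.9]
grip_width: 0.0111
finger_force: 97.8
```

```bash
python3 - <<'E'
from h import *
go(.5523,-.0333,.17,174)
print(readout.sense()['ft_force'])
d=snap('scene','s4.png');im=d['image']
u,v=map(int,proj(d,(.552,-.033,.11)));print(u,v)
cv2.imwrite('pics/c6.png',cv2.resize(im[v-50:v+35,u-55:u+55],None,fx=7,fy=7,interpolation=cv2.INTER_CUBIC))
E
```

```text
t 9.75 pos [ 0.54991113 -0.03340155  0.2031123 ] yawx 174.1353085917016 grip 0.011149770036735375 97.83724933862686 q6 -0.1956719153078714
tool delta [-0.0025  0.0003  0.0331] roll 0.1353085917016017
[ 1.03960824  0.79827742 -1.9067437 ]
257 191
```

View pics/c6.png

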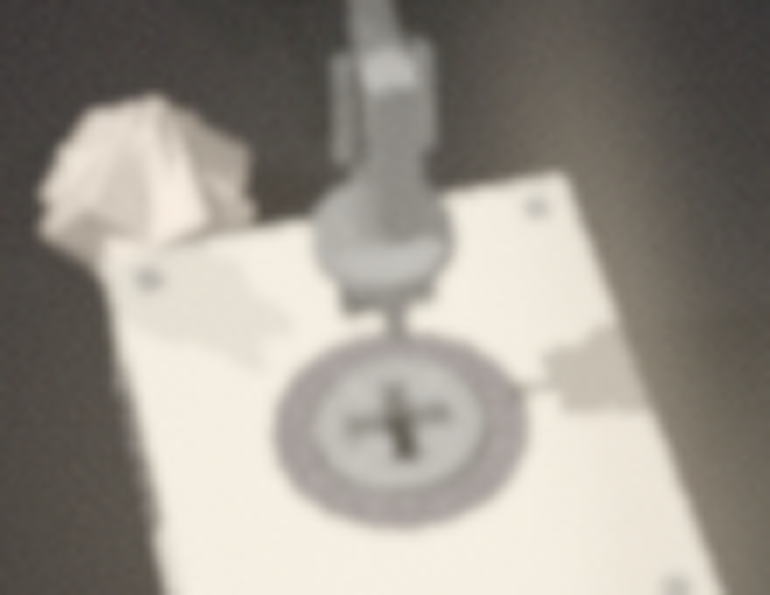

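```bash
python3 - <<'E'
from h import *
d=np.load('pics/s4.png.npz');d={k:d[k] for k in d}
def pc(X): u,v=proj(d,X); return round((u-202+.5)*7,1),round((v-141+.5)*7,1)
a=np.radians(-6);ex=np.array([np.cos(a),np.sin(a),0]);ey=np.array([-np.sin(a),np.cos(a),0])
S=np.array([.5523,-.0333,.084]);print('sock',pc(S),[pc(S+k*.015*e) for e in(ex,ey) for k in(-1,1)],'spindle',pc(S-[0,0,0]))
print('ring lr',pc(S-.024*ey),pc(S+.024*ey))
b=np.array([.5499,-.0334,.2031-.0774])
print('front fin',pc(b+.01325*ex),pc(b+.01325*ex+[0,0,.026]),'fins lr',pc(b-.01325*ey),pc(b+.01325*ey))
c=b+[0,0,.032];print('collar',pc(c),pc(c-.019*ey),pc(c+.019*ey))
E
```

```text
sock (np.float64(392.8), np.float64(417.0)) [(np.float64(380.7), np.float64(378.0)), (np.float64(405.1), np.float64(456.8)), (np.float64(340.7), np.float64(427.4)), (np.float64(444.5), np.float64(406.6))] spindle (np.float64(392.8), np.float64(417.0))
ring lr (np.float64(309.3), np.float64(433.7)) (np.float64(475.4), np.float64(400.4))
front fin (np.float64(395.7), np.float64(346.9)) (np.float64(392.4), np.float64(280.7)) fins lr (np.float64(336.6), np.float64(320.7)) (np.float64(432.0), np.float64(302.2))
collar (np.float64(380.1), np.float64(229.1)) (np.float64(309.1), np.float64(242.5)) (np.float64(450.5), np.float64(215.8))
```

Call:
servo_tool(motion=[{"x": -0.0025,"y": 0,"z": 0.015,"roll": 0,"hand": -1},{"x": 0,"y": 0,"z": 0.015,"roll": 0,"hand": -1},{"x": 0,"y": 0,"z": 0.005,"roll": 0,"hand": -1},{"x": 0,"y": 0,"z": 0,"roll": 0,"hand": -1}])

```text
time: 10.3
position: [0.5534, -0.0338, 0.1698]
eef_rot: [-0.0, 0.051, 0.999, 0.0]
ft_force: [-0.3, 0.0, -0.7]
grip_width: 0.0107
finger_force: 97.8
```

```bash
python3 - <<'E'
from h import *
go(.5523,-.0333,.16,174)
d=snap('scene','s5.png');im=d['image']
cv2.imwrite('pics/c7.png',cv2.resize(im[160:222,217:297],None,fx=9,fy=9,interpolation=cv2.INTER_CUBIC))
E
```

```text
t 10.3 pos [ 0.55339184 -0.03383054  0.16980047] yawx 174.12363131086465 grip 0.010748760027592905 97.83952720463276 q6 -0.19446169760669993
tool delta [0.0011 0.0004 0.0098] roll 0.12363131086465273
```

View pics/c7.png

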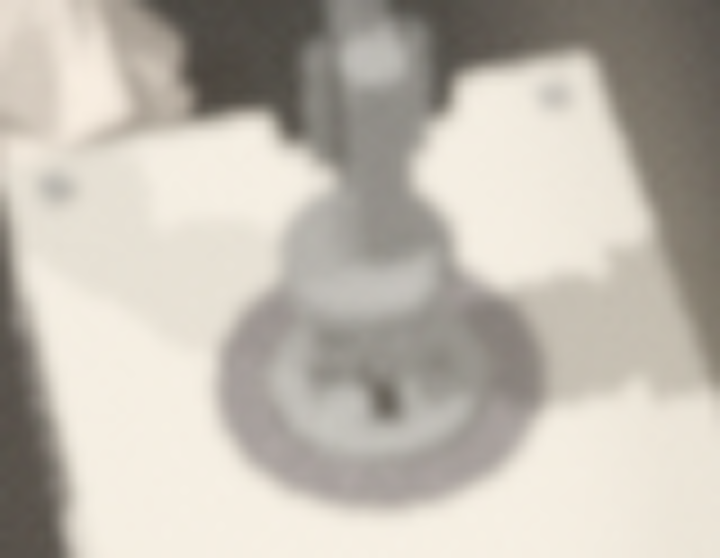

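Call:
servo_tool(motion=[{"x": 0,"y": 0,"z": 0.005,"roll": 0,"hand": -1},{"x": 0,"y": 0,"z": 0.004,"roll": 0,"hand": -1},{"x": 0,"y": 0,"z": 0.003,"roll": 0,"hand": -1},{"x": 0,"y": 0,"z": 0,"roll": 0,"hand": -1}])

```text
time: 10.85
position: [0.5537, -0.0336, 0.1582]
eef_rot: [-0.0, 0.051, 0.999, 0.0]
ft_force: [-0.8, 0.4, -0.9]
grip_width: 0.011
finger_force: 98.3
```

```bash
python3 - <<'E'
from h import *
go(.5523,-.0333,.1354,174)
s=readout.sense();print(s['ft_force'],s['wrist_torque'])
E
```

```text
t 10.85 pos [ 0.55365033 -0.03364485  0.15816344] yawx 174.14233873748407 grip 0.011032507052896375 98.30228470265865 q6 -0.1944727946985161
tool delta [0.0014 0.0002 0.0228] roll 0.14233873748406722
[-0.75099485  0.40689051 -0.9470708 ] [0.1165369  0.02043292 0.00874035]
```

Call:
servo_tool(motion=[{"x": 0,"y": 0,"z": 0.003,"roll": 0,"hand": -1},{"x": 0,"y": 0,"z": 0.003,"roll": 0,"hand": -1},{"x": 0,"y": 0,"z": 0,"roll": 0,"hand": -1}])

```text
time: 11.22
position: [0.5536, -0.0334, 0.1518]
eef_rot: [-0.0, 0.051, 0.999, 0.0]
ft_force: [1.3, 4.1, -4.0]
grip_width: 0.0107
finger_force: 97.6
```

Call:
servo_tool(motion=[{"x": 0,"y": 0,"z": 0.003,"roll": 0,"hand": -1},{"x": 0,"y": 0,"z": 0.002,"roll": 0,"hand": -1},{"x": 0,"y": 0,"z": 0,"roll": 0,"hand": -1}])

```text
time: 11.6
position: [0.5537, -0.0336, 0.1471]
eef_rot: [-0.0, 0.051, 0.999, 0.0]
ft_force: [0.8, 4.9, -0.2]
grip_width: 0.0106
finger_force: 97.9
```

Call:
servo_tool(motion=[{"x": 0,"y": 0.0005,"z": 0.003,"roll": 0,"hand": -1},{"x": 0,"y": 0,"z": 0.003,"roll": 0,"hand": -1},{"x": 0,"y": 0,"z": 0,"roll": 0,"hand": -1}])

```text
time: 11.98
position: [0.5538, -0.0334, 0.1417]
eef_rot: [0.0, 0.051, 0.999, -0.0]
ft_force: [-1.5, 5.1, 4.9]
grip_width: 0.0109
finger_force: 99.1
```

Call:
servo_tool(motion=[{"x": 0,"y": 0,"z": 0.003,"roll": 0,"hand": -1},{"x": 0,"y": 0,"z": 0.001,"roll": 0,"hand": -1},{"x": 0,"y": 0,"z": 0,"roll": 0,"hand": -1}])

```text
time: 12.35
position: [0.5539, -0.0334, 0.1382]
eef_rot: [0.0, 0.051, 0.999, -0.0]
ft_force: [-3.1, 4.8, 8.5]
grip_width: 0.0107
finger_force: 99.4
```

Call:
servo_tool(motion=[{"x": 0,"y": 0,"z": 0.002,"roll": 0,"hand": -1},{"x": 0,"y": 0,"z": 0.001,"roll": 0,"hand": -1},{"x": 0,"y": 0,"z": 0,"roll": 0,"hand": -1}])

```text
time: 12.72
position: [0.554, -0.0334, 0.1355]
eef_rot: [0.0, 0.051, 0.999, -0.0]
ft_force: [-2.8, 5.3, 9.9]
grip_width: 0.0108
finger_force: 100.0
```

Call:
servo_tool(motion=[{"x": 0,"y": 0,"z": 0.001,"roll": 0,"hand": -1},{"x": 0,"y": 0,"z": 0,"roll": 0,"hand": -1}])

```text
time: 12.98
position: [0.554, -0.0334, 0.1354]
eef_rot: [0.001, 0.051, 0.999, -0.0]
ft_force: [-6.7, 5.5, 17.4]
grip_width: 0.0109
finger_force: 100.9
```

Call:
servo_tool(motion=[{"x": 0,"y": 0,"z": 0.001,"roll": 0,"hand": -1},{"x": 0,"y": 0,"z": 0,"roll": 0,"hand": -1},{"x": 0,"y": 0,"z": 0,"roll": 0,"hand": -1}])

```text
time: 13.35
position: [0.5541, -0.0334, 0.1353]
eef_rot: [0.001, 0.051, 0.999, -0.0]
ft_force: [-9.5, 7.0, 24.9]
grip_width: 0.0108
finger_force: 101.8
```

```bash
python3 - <<'E'
from h import *
d=snap('scene','s6.png');a=d['image'][120:240,90:290];t=snap('top','t6.png')['image'][195:305,95:205]
a=cv2.resize(a,(700,420),interpolation=cv2.INTER_CUBIC)
t=cv2.resize(t,(170,170));c=np.zeros((590,800,3),'u1');c[:420,:700]=a;c[420:,:170]=t
b=cv2.resize(d['image'][115:205,320:430],(208,170));c[420:,200:408]=b
cv2.imwrite('pics/c8.png',c)
go(.5523,-.0333,.1354,174)
E
```

```text
t 13.45 pos [ 0.55415405 -0.03336773  0.13531035] yawx 174.14192918687823 grip 0.01058868762475343 101.79653741419315 q6 -0.19339550202368802
tool delta [ 0.0019 -0.0001 -0.0001] roll 0.14192918687822953
```

View pics/c8.png

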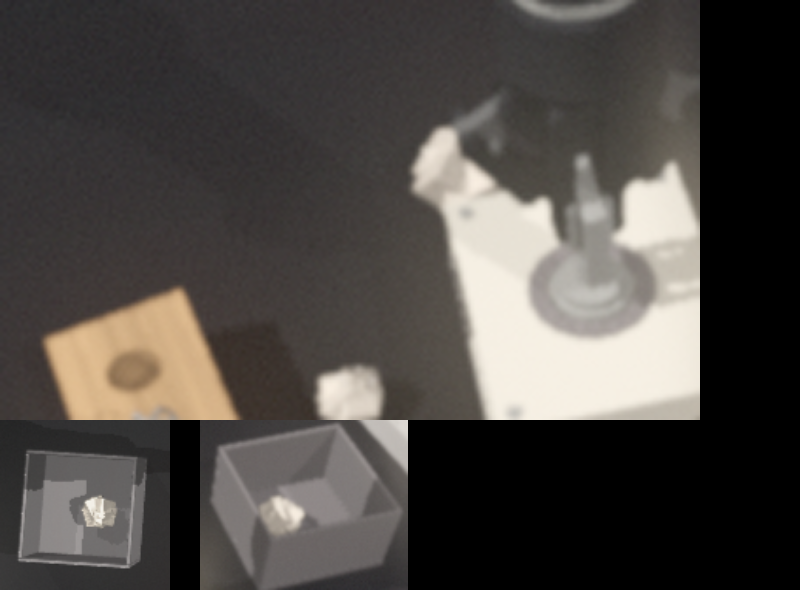

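The wad lies in the tub. The paddle's collar sits on the spindle and is pressed with about 25 N, stalled at the predicted height.

```bash
python3 -c "
from h import *
print(workorder.hand_in())"
```

```text
the job is handed in; nothing more can be done
None
```

The job is handed in at about 13.5 s of the 51 s: the wad is in the waste tub, and the paddle is meshed and home on the spindle, gripped at about 100 N and pressed at about 25 N. One rule slipped: my socket-angle script was still running in the background during two move calls, until I stopped it. I did not look at the whisk or jars again at the end, though no move went near them.

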